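# Top the chocolate dome with the macaron and bring the sauce bottle to bear

### The job

Finish the dessert up to the sauce: first set the macaron flat and centred on the crown of the chocolate dome so that it balances there by itself. Then draw the upside-down sauce bottle up out of its well in the steel holder, slant it to about 45 degrees with the nozzle still pointing downward, and finish with the gripper still holding it, motionless, the nozzle tip about 6 cm straight above the middle of the macaron, ready to drizzle. Do not push the dessert plate about or disturb the other things on the table.

Things in the scene. Friction and masses are not known exactly. Their poses are not given: they have to be found in the camera images.
- macaron: The macaron: a round sandwich biscuit 46 mm across at its waist and 22 mm thick with flat faces 34 mm across, 20 g. It starts lying flat on the small white side plate. Origin: centre of its underside; z up.
- side_plate: Small white round plate, 100 mm across; the surface that carries the macaron is 8 mm above the table and flat, the edge is only 1 mm higher. Stays put. Origin: centre of its underside.
- dessert: Larger white round plate, 132 mm across and 11 mm high, with a hard dark chocolate dome fixed on its middle; one loose piece, 600 g. The dome is 84 mm across above its 99 mm wide, 5 mm high foot ring and rounds up to a small flat crown about 13 mm across, 53 mm above the table. It trades places with the side plate from start to start. Origin: centre of its underside; z up.
- crown (a point): Centre of the dome's flat crown, 53 mm above the table: the middle of the macaron's underside belongs here.
- holder: Stainless bottle holder fixed to the table, 220 mm long (its x axis), 90 mm wide (y), 118 mm high. Two wells at x = -60 mm and +60 mm: a hole 63 mm across in the top plate (118 mm above the table) and below it a seat plate (top at 60 mm) with a hole 31 mm across. Origin: centre of its underside. The food warmer stands to its right (-y).
- sauce_bottle: Squeeze bottle, 206 mm long, 280 g, upside down in either well: round body 58 mm across from its flat base to 125 mm, then shoulder, 42 mm collar (stands on the seat plate) and tapering nozzle. Its base is on top, 223 mm above the table: 100 mm of body stands free. Raised 110 mm it is clear of the holder. Origin: centre of the base; z from base to nozzle (down at the start).
- nozzle_tip (a point): The nozzle's tip: 206 mm from the bottle's base along its z axis, about 17 mm above the table at the start.
- whip_can: Spray can with domed cap, 58 mm across, 187 mm tall, standing upright in the other well of the holder, on the seat plate, its top 247 mm above the table. A bystander. Origin: centre of its underside.
- cup_stack: Stack of upturned paper cups, 70 mm across, 150 mm tall, at the back; bystander. Origin: centre of its underside.
- cherry_jar: Lidded glass jar, 62 mm across, 95 mm tall, at the back; bystander. Origin: centre of its underside. Behind it, about 0.1 m farther back, stand two pump jugs 386 mm tall and a large can; small jars and cones stand beside it.
Things that resemble listed ones, but are neither listed nor needed, are in the scene too. Leave any orange or purple look-alike of the macaron alone.

How it is judged (in metres and radians):
On the way, in this order (a step that is already met when the one before it is completed fails the run):
1. the macaron balances flat on the crown of the dome, let go, while the bottle still sits in its well (horizontal distance between macaron and crown below 0.012 m and z of macaron in the frame of dessert between 0.048 and 0.058 m and angle between macaron's own z axis and vertical below 0.2 rad and contact force between macaron and the fingers below 0.05 N and linear speed of macaron below 0.02 m/s and height (world z) of nozzle_tip below 0.04 m), for 0.3 s.
2. the bottle is drawn out of its well, nozzle clear above the holder and still pointing down (z of nozzle_tip in the frame of holder above 0.118 m and angle between sauce_bottle's own z axis and vertical above 1.92 rad and contact force between sauce_bottle and holder below 0.1 N), for 0.1 s.
At the end, for the whole second after the job is handed in: Macaron flat (0.2 rad) on the crown, centred within 12 mm, let go; bottle held still by the fingers alone, slanted 30 to 60 degrees from straight nozzle-down, nozzle tip within 22 mm (from above) of the macaron's centre and 20 to 100 mm above its top (horizontal distance between macaron and crown below 0.012 m and z of macaron in the frame of dessert between 0.048 and 0.058 m and angle between macaron's own z axis and vertical below 0.2 rad and contact force between macaron and the fingers below 0.05 N and contact force between sauce_bottle and the fingers above 1 N and contact force between sauce_bottle and dessert below 0.05 N and contact force between sauce_bottle and macaron below 0.05 N and contact force between sauce_bottle and holder below 0.05 N and angle between sauce_bottle's own z axis and vertical between 2.094 and 2.618 rad and horizontal distance between nozzle_tip and macaron below 0.022 m and z of nozzle_tip in the frame of dessert between 0.095 and 0.175 m and linear speed of sauce_bottle below 0.03 m/s); the arm keeps its last pose, push and grip.
It fails at once if the dessert plate is pushed more than 40 mm (distance of dessert from where it was at the start of the episode above 0.04 m).
It fails at once if another thing is disturbed: spray can, cup stack or cherry jar moved 40 mm (distance of any of whip_can, cup_stack, cherry_jar from where it was at the start of the episode above 0.04 m).
It also fails if it takes over 56 s, if anything falls off the work surface, if the arm or the gripper's body presses on something with over 40 N, if the wrist force passes 120 N, or if a joint passes its speed limit or range.

### The arm

A 7-joint arm with a two-finger parallel gripper is mounted at the origin on a cart in front of the work surface, level with it; the furniture and walls round the work are solid. World frame = base frame: x ahead of the robot, y to its left, z up, the work surface at z = 0. Lengths are in mm, angles in rad, forces in N, time in s.
With the tool pointing down it reaches from about 375 to 925 mm from the base axis. Payload 3.1 kg.
Tool frame: the origin (TCP) lies between the finger pads; the fingertips stand 17 mm ahead of it and the grasp point (between the pads) lies 2 mm behind it (manip.tcp_to_tips is the distance from the TCP to the fingertips, in mm); z points along the fingers, y is the direction in which the jaws open and shut (so a half turn about z gives the same grasp; the last joint's range is limited). The gripper opens to 85 mm and grips with 20 to 120 N. Pads are 22 mm wide; open, the fingers measure 114 mm over their backs; the gripper's body (76 mm by 85 mm) begins 54 mm behind the grasp point. The pads swing forward as they close: fully open they stand 13 mm farther back than shut.
Start: joints at [1.075, 0.383, 0.044, 1.598, -0.018, 1.161, -0.05], TCP at [251.823, -599.24, 248.269] pointing down, gripper open.
Joint ranges: [-2.61, 2.61], [-0.41, 2.15], [-1.48, 1.57], [0, 2.5], [-1.57, 4.71], [0.05, 1.97], [-2.85, 2.85]. Speed limits (rad/s): [2.79, 2.79, 3.14, 3.14, 3.14, 3.14, 3.14].

### API

Orientations are given as a unit quaternion [x, y, z, w].
In Python, from rig import manip gives the robot as it stands.
- The arm moves only by the tool jog_arm, never from a script. Its argument "rows" is a list of rows, each an object of numbers: "rx", "ry", "rz": the turn, a rotation vector about the world's x, y, z in rad; "dx", "dy", "dz": the shift along the world's x, y, z in cm; "jaw": the closure, from 0 (fully open) to 1 (shut). A call has 1 to 20 rows; each row is the pose to reach, as a shift and turn from the pose commanded when the call began; what a row does not reach only later rows make up. A row lasts 1/12 s, in which the tool goes at most 41.7 mm and 7.16 degrees, less where a joint would pass 70% of its speed; a pose out of reach is approached as far as the arm can. A call with a gripper value outside its range is refused whole. The fingers move at their own pace and stop on an object; "newtons" is the grip in N (left out, the last holds). Time passes only in rows, so rows that repeat a pose let the fingers close. It gives the time, the measured TCP pose, the force and the opening at its end, in the units of the state.
- manip.sense(): the state, without advancing time (a new reading comes with each control period).
- manip.camera(name): name is "scene" or "top" or "wrist"; returns (picture, depth): 384x512x3 uint8, red, green, blue; 384x512 float32, mm along the optical axis (not along the pixel's ray), 0 where there is no reading.
- manip.camera_model(name): a dict with "fx", "fy", "cx", "cy" (pixels), "R" (3x3) and "t" (3): a world point X has camera coordinates R X + t. Camera axes: x right, y down, z forward; pixel columns grow to the right and rows downward; lengths in mm; the calibration is good to about 2 mm. The wrist camera is an equidistant fisheye: a pixel r from the principal point sees the ray r / f radians off the axis. A picture is of the moment at which its call begins: read the wrist's pose just before it. camera_model takes no time and is no camera call; for the wrist camera it gives the pose at the moment of the call.
- manip.finish_job(): hands the job in, once; it reports no verdict.
Trained networks look in the newest picture that a camera, given by its name, has taken for a name from the list of things; names that differ only in an ending like _2 or _b are one class to them, and where a whole thing is asked for, a point or a joint stands for the part that bears it (a point fixed in the world has none). Each returns a list of dicts, best first, with "score" (0 to 1); they miss things now and then, are a little off and sometimes report something else, mostly with a low value. They report only what shows in the picture. A call takes as long as a camera call. They do not tell look-alikes from the thing itself.
- manip.trace(label, camera): "mask" (384x512 bool, what is visible of it) and "uv" ([column, row] in pixels, amid what is visible of it).
- manip.mark_of(label, camera): "uv" ([column, row] in pixels: a listed point, or the origin of a listed thing).
The state is a dict: "time_s": time; "joint_pos": joint angles; "qvel": joint speeds; "joint_torque": joint torques, N m; "eef_pos": TCP position; "tcp_rot": TCP orientation; "contact_force": force on the tool from outside, world axes, zero at the start; "torque": the same for the moment, N m; "width": opening from 0.0 (shut) to 1.0 (fully open).
Only numpy, scipy, OpenCV 4.12 (cv2) and the standard library are available. Lean on these libraries where they do the work, as an engineer would, in place of code of your own. Each camera call takes 0.05 s, during which the arm holds its last target.

## Working session

There is one attempt and no reset: what is moved stays moved. The work goes in short steps, Python scripts to look and compute and a tool call to move; the robot and the scene stay as the last step left them, time stands still between calls to the robot, and variables do not carry over. Pictures are saved under pics/ and viewed, and the job is handed in when it is done.

Besides the shell and the picture viewer there is one more tool, called after "Call:" as name([rows], argument=value, ...), one row to a line, values as JSON. jog_arm: Moves the arm, as the interface text tells. Its arguments: {"type":"object","properties":{"rows":{"type":"array"},"newtons":{"type":"number"}},"required":["rows"]}

```bash
ls; mkdir -p pics; cat > h.py <<'E'
import numpy as np, cv2
from rig import manip
def snap(cam,name):
    m=manip.camera_model(cam); p,d=manip.camera(cam)
    cv2.imwrite(f'pics/{name}.png',p[:,:,::-1]); return m,p,d
def ray(m,u,v,wrist=False):
    R=np.array(m['R']);t=np.array(m['t'])
    x=(u-m['cx'])/m['fx'];y=(v-m['cy'])/m['fy']
    if wrist:
        r=np.hypot(x,y); s=np.sin(r)/max(r,1e-9); c=np.array([x*s,y*s,np.cos(r)])
    else: c=np.array([x,y,1.])
    return -R.T@t, R.T@c
def at_z(m,u,v,z,wrist=False):
    o,d=ray(m,u,v,wrist); return o+d*(z-o[2])/d[2]
def pts(m,d,mask):
    R=np.array(m['R']);t=np.array(m['t'])
    v,u=np.nonzero(mask&(d>0)); z=d[v,u]
    c=np.stack([(u-m['cx'])/m['fx']*z,(v-m['cy'])/m['fy']*z,z],1)
    return (c-t)@R
E
python3 - <<'E'
from h import *
s=manip.sense(); print({k:np.round(v,3).tolist() for k,v in s.items()})
for cam in ('scene','top'):
    m,p,d=snap(cam,cam+'0')
    print(cam,-np.array(m['R']).T@m['t'],m['fx'])
    for l in ('macaron','dessert','sauce_bottle','side_plate','holder','whip_can','crown'):
        for r in manip.trace(l,cam):
            P=pts(m,d,r['mask'])
            print(l,round(r['score'],2),np.round(r['uv']),r['mask'].sum(),np.round(np.median(P,0)) if len(P) else '',np.round(np.percentile(P,2,0)),np.round(np.percentile(P,98,0)))
E
```

```text
pics
{'time_s': 0.0, 'joint_pos': [1.075, 0.384, 0.044, 1.6, -0.018, 1.161, -0.05], 'qvel': [-0.001, 0.001, 0.001, -0.0, 0.001, -0.002, -0.0], 'joint_torque': [0.0, -43.346, 1.024, -24.951, 0.01, 0.011, -0.0], 'eef_pos': [251.443, -598.42, 246.869], 'tcp_rot': [0.98, 0.198, -0.0, -0.001], 'contact_force': [0.436, -0.474, -0.497], 'torque': [-0.045, 0.011, -0.004], 'width': 1.003}
scene [-49.45482344 455.48613871 781.91187289] 416.6618973967655
macaron 0.77 [274. 224.] 188 [ 468. -198.   28.] [ 451. -223.   13.] [ 489. -184.   31.]
macaron 0.66 [264. 269.] 265 [393. -72.  20.] [376. -95.   3.] [414. -56.  23.]
macaron 0.46 [352. 229.] 217 [ 318. -345.   19.] [ 301. -373.   -2.] [ 342. -332.   23.]
dessert 0.91 [199. 258.] 1492 [531.  14.  16.] [490. -58.   7.] [606.  57.  52.]
sauce_bottle 0.59 [286. 147.] 845 [ 556. -359.  179.] [ 540. -399.   66.] [ 590. -348.  223.]
side_plate 0.94 [266. 228.] 503 [ 497. -195.    7.] [ 444. -252.    3.] [ 534. -160.   11.]
holder 0.97 [300. 190.] 2854 [ 492. -345.   60.] [ 396. -392.    5.] [ 622. -308.  119.]
holder 0.2 [230. 181.] 661 [ 666. -237
[... 545 characters left out ...]
ssert 0.93 [186. 180.] 1691 [542.  -3.  15.] [490. -57.   8.] [605.  60.  53.]
sauce_bottle 0.81 [331. 160.] 881 [ 561. -370.  221.] [ 542. -408.   28.] [ 663. -348.  226.]
sauce_bottle 0.54 [324. 205.] 781 [ 446. -347.  236.] [ 423. -377.  117.] [ 474. -328.  249.]
side_plate 0.98 [253. 196.] 731 [ 498. -201.    8.] [ 446. -249.    4.] [ 534. -159.   12.]
holder 0.57 [314. 190.] 2065 [ 504. -344.  118.] [ 400. -412.    7.] [ 615. -310.  121.]
whip_can 0.84 [325. 206.] 736 [ 446. -347.  237.] [ 424. -376.  129.] [ 474. -328.  249.]
whip_can 0.62 [205. 127.] 878 [668. -77. 121.] [ 652. -104.   10.] [707. -46. 153.]
crown 0.77 [182. 182.] 1703 [543.  -3.  15.] [490. -57.   8.] [608.  60.  53.]
```

View pics/scene0.png

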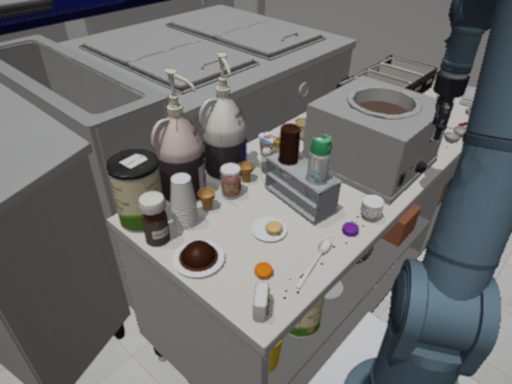

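View pics/top0.png

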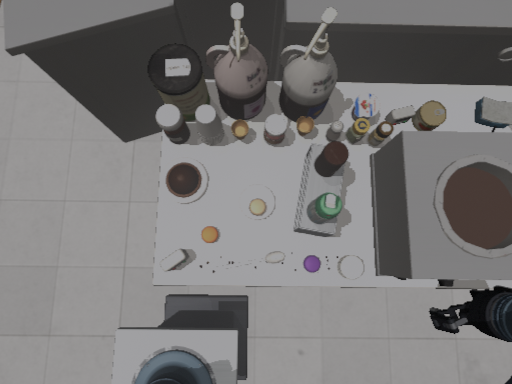

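```bash
cat >> h.py <<'E'
from scipy.optimize import least_squares
def circ(P,r=None):
    c0=P[:,:2].mean(0)
    if r: f=lambda q:np.hypot(*(P[:,:2]-q[:2]).T)-r; x0=c0
    else: f=lambda q:np.hypot(*(P[:,:2]-q[:2]).T)-q[2]; x0=[*c0,30]
    return least_squares(f,x0,loss='soft_l1').x
def cen(cam,z,mask):
    m=manip.camera_model(cam)
    c=max(cv2.findContours(mask.astype(np.uint8),0,1)[0],key=len)[:,0]
    return np.array([at_z(m,u,v,z) for u,v in c])
E
python3 - <<'E'
from h import *
for cam in ('top','scene'):
    m,p,d=snap(cam,cam+'1')
    for l,zs in (('dessert',(48,60)),('dessert',(9,12.5)),('macaron',(24,36)),('sauce_bottle',(214,230)),('whip_can',(150,260)),('side_plate',(3,14))):
        for r in manip.trace(l,cam)[:3]:
            P=pts(m,d,r['mask']); P=P[(P[:,2]>zs[0])&(P[:,2]<zs[1])]
            if len(P)>8: print(cam,l,zs,round(r['score'],2),len(P),'mean',P.mean(0).round(1),'mid',((P.max(0)+P.min(0))/2).round(1),'ext',np.ptp(P,axis=0).round(0))
    for l in ('crown','macaron','nozzle_tip','sauce_bottle','dessert'):
        z=dict(crown=53,macaron=8,nozzle_tip=17,sauce_bottle=223,dessert=0)[l]
        for r in manip.mark_of(l,cam)[:3]: print(cam,'mark',l,round(r['score'],2),at_z(m,*r['uv'],z).round(1))
    P=pts(m,d,d>0)
    # warmer/others map: max height by 50mm cells
    if cam=='top':
        for x in range(250,800,50):
            print(x,[int(np.percentile(q,98)) if len(q:=P[(abs(P[:,0]-x)<25)&(abs(P[:,1]-y)<25)][:,2]) else None for y in range(150,-651,-50)])
print(manip.sense()['time_s'])
E
python3 -c "
from rig import manip;print([a for a in dir(manip) if a[0]!='_'],manip.tcp_to_tips)"
```

```text
top dessert (48, 60) 0.58 183 mean [548.2   0.9  51.2] mid [548.5   2.2  52.4] ext [47. 48.  9.]
top dessert (9, 12.5) 0.58 483 mean [546.1   1.3  10.8] mid [549.    1.5  10.8] ext [128. 128.   3.]
top macaron (24, 36) 0.74 207 mean [ 473.5 -204.3   29.4] mid [ 473.2 -204.4   29. ] ext [41. 41. 10.]
top macaron (24, 36) 0.71 18 mean [ 324.8 -350.5   24.9] mid [ 324.7 -349.7   25.2] ext [16. 29.  2.]
top sauce_bottle (214, 230) 0.77 505 mean [ 568.3 -375.1  223. ] mid [ 569.4 -375.4  220.6] ext [56. 56. 13.]
top whip_can (150, 260) 0.66 691 mean [ 447.  -349.6  227.8] mid [ 450.3 -354.9  200.7] ext [55. 54. 99.]
top side_plate (3, 14) 0.86 763 mean [ 493.5 -203.2    8.5] mid [ 489.  -204.4    8.4] ext [96. 98. 10.]
top side_plate (3, 14) 0.44 767 mean [547.3   0.7  10.7] mid [549.6   1.5   9.7] ext [130. 129.   9.]
top mark crown 0.56 [559.3  -1.5  53. ]
top mark macaron 0.7 [402.6 -84.8   8. ]
top mark macaron 0.67 [ 469.7 -200.8    8. ]
top mark macaron 0.5 [ 323.8 -355.3    8. ]
top mark sauce_bottle 0.71 [ 570.5 -379.9  223. ]
top mark dessert 0.77 [554.6  -3.7   0. ]
250 [None, N
[... 1163 characters left out ...]
auce_bottle (214, 230) 0.62 201 mean [ 564.7 -372.9  221. ] mid [ 566.  -376.8  219.3] ext [55. 58. 10.]
scene whip_can (150, 260) 0.92 790 mean [ 440.2 -342.1  204.2] mid [ 447.4 -352.1  198.7] ext [54. 53. 97.]
scene side_plate (3, 14) 0.65 421 mean [ 495.1 -198.8    7. ] mid [ 490.3 -204.8    7.4] ext [95. 97.  8.]
scene mark crown 0.69 [538.3  -1.1  53. ]
scene mark macaron 0.66 [ 312.3 -341.5    8. ]
scene mark macaron 0.48 [385.1 -63.4   8. ]
scene mark macaron 0.46 [ 476. -211.    8.]
scene mark sauce_bottle 0.8 [ 570.1 -364.7  223. ]
scene mark dessert 0.63 [548.7  -6.    0. ]
2.0
['MotionError', 'camera', 'camera_model', 'finish_job', 'mark_of', 'sense', 'tcp_to_tips', 'trace'] 17.0
```

Call:
jog_arm([
  {"dz": 4},
  {"dz": 8,"dx": 1,"dy": 2},
  {"dz": 10,"dx": 3,"dy": 5,"rz": -0.1},
  {"dz": 10,"dx": 5,"dy": 9,"rz": -0.2},
  {"dz": 10,"dx": 7,"dy": 12.5,"rz": -0.3},
  {"dz": 10,"dx": 9,"dy": 16,"rz": -0.4},
  {"dz": 10,"dx": 11,"dy": 19.5,"rz": -0.4},
  {"dz": 10,"dx": 13,"dy": 23,"rz": -0.4},
  {"dz": 10,"dx": 15,"dy": 26.5,"rz": -0.4},
  {"dz": 9,"dx": 17,"dy": 30,"rz": -0.4},
  {"dz": 6,"dx": 19,"dy": 33,"rz": -0.4},
  {"dz": 3,"dx": 21,"dy": 36,"rz": -0.4},
  {"dz": 0,"dx": 22.1,"dy": 38,"rz": -0.4},
  {"dz": -4,"dx": 22.1,"dy": 39.4,"rz": -0.4},
  {"dz": -8,"dx": 22.1,"dy": 39.4,"rz": -0.4},
  {"dz": -10,"dx": 22.1,"dy": 39.4,"rz": -0.4},
  {"dz": -10,"dx": 22.1,"dy": 39.4,"rz": -0.4},
  {"dz": -10,"dx": 22.1,"dy": 39.4,"rz": -0.4},
])

```text
invalid input at $.rows[0]: expected keys rx, ry, rz, dx, dy, dz, jaw
```

Call:
jog_arm([
  {"dx": 0,"dy": 0,"dz": 4,"rx": 0,"ry": 0,"rz": 0,"jaw": 0},
  {"dx": 1,"dy": 2,"dz": 8,"rx": 0,"ry": 0,"rz": 0,"jaw": 0},
  {"dx": 3,"dy": 5,"dz": 10,"rx": 0,"ry": 0,"rz": -0.1,"jaw": 0},
  {"dx": 5,"dy": 9,"dz": 10,"rx": 0,"ry": 0,"rz": -0.2,"jaw": 0},
  {"dx": 7,"dy": 12.5,"dz": 10,"rx": 0,"ry": 0,"rz": -0.3,"jaw": 0},
  {"dx": 9,"dy": 16,"dz": 10,"rx": 0,"ry": 0,"rz": -0.4,"jaw": 0},
  {"dx": 11,"dy": 19.5,"dz": 10,"rx": 0,"ry": 0,"rz": -0.4,"jaw": 0},
  {"dx": 13,"dy": 23,"dz": 10,"rx": 0,"ry": 0,"rz": -0.4,"jaw": 0},
  {"dx": 15,"dy": 26.5,"dz": 10,"rx": 0,"ry": 0,"rz": -0.4,"jaw": 0},
  {"dx": 17,"dy": 30,"dz": 9,"rx": 0,"ry": 0,"rz": -0.4,"jaw": 0},
  {"dx": 19,"dy": 33,"dz": 6,"rx": 0,"ry": 0,"rz": -0.4,"jaw": 0},
  {"dx": 21,"dy": 36,"dz": 3,"rx": 0,"ry": 0,"rz": -0.4,"jaw": 0},
  {"dx": 22.1,"dy": 38,"dz": 0,"rx": 0,"ry": 0,"rz": -0.4,"jaw": 0},
  {"dx": 22.1,"dy": 39.4,"dz": -4,"rx": 0,"ry": 0,"rz": -0.4,"jaw": 0},
  {"dx": 22.1,"dy": 39.4,"dz": -8,"rx": 0,"ry": 0,"rz": -0.4,"jaw": 0},
  {"dx": 22.1,"dy": 39.4,"dz": -10,"rx": 0,"ry": 0,"rz": -0.4,"jaw": 0},
  {"dx": 22.1,"dy": 39.4,"dz": -10,"rx": 0,"ry": 0,"rz": -0.4,"jaw": 0},
  {"dx": 22.1,"dy": 39.4,"dz": -10,"rx": 0,"ry": 0,"rz": -0.4,"jaw": 0},
])

```text
time_s: 3.5
eef_pos: [471.8, -205.0, 147.3]
tcp_rot: [1.0, -0.001, -0.002, -0.001]
contact_force: [0.5, -0.3, 1.1]
width: 1.001
```

```bash
python3 - <<'E'
from h import *
s=manip.sense(); print(s['eef_pos'],s['joint_pos'])
m,p,d=snap('wrist','w1')
print(-np.array(m['R']).T@m['t'],m['fx'],np.round(m['R'],2))
for r in manip.trace('macaron','wrist')[:2]:
    c=max(cv2.findContours(r['mask'].astype(np.uint8),0,1)[0],key=len)[:,0]
    P=np.array([at_z(m,u,v,19,True) for u,v in c]); print(r['uv'],r['score'],(P.max(0)+P.min(0))/2,np.ptp(P,axis=0))
for r in manip.mark_of('macaron','wrist')[:2]: print(r['uv'],r['score'],at_z(m,*r['uv'],8,True))
E
```

```text
[ 471.79551268 -204.95370172  147.29167153] [ 0.53983031  0.2646625  -0.23531362  1.9975225   0.07809187  0.89114366
 -1.30988388]
[ 541.495129   -207.09230454  272.65526601] 297.3186396354542 [[-0.   -1.   -0.  ]
 [-0.96  0.    0.28]
 [-0.28  0.   -0.96]]
[256.2, 189.5] 0.95 [ 471.47217144 -208.98685792   19.        ] [4.78560475e+01 4.63822735e+01 5.68434189e-14]
[125.3, 244.6] 0.94 [403.37751576 -80.67289993  19.        ] [3.99288147e+01 4.15251731e+01 5.68434189e-14]
[134.2, 249.9] 0.74 [400.62190359 -80.31612445   8.        ]
[255.6, 184.6] 0.67 [ 471.32832059 -208.73158867    8.        ]
```

View pics/w1.png

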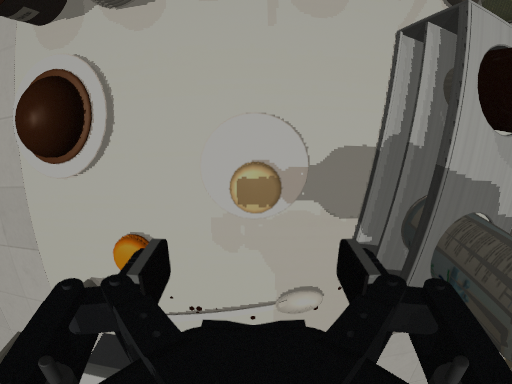

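Call:
jog_arm([
  {"dx": 0,"dy": -0.1,"dz": -4,"rx": 0,"ry": 0,"rz": 0,"jaw": 0},
  {"dx": 0,"dy": -0.1,"dz": -8,"rx": 0,"ry": 0,"rz": 0,"jaw": 0},
  {"dx": 0,"dy": -0.1,"dz": -10.5,"rx": 0,"ry": 0,"rz": 0,"jaw": 0},
  {"dx": 0,"dy": -0.1,"dz": -12.1,"rx": 0,"ry": 0,"rz": 0,"jaw": 0},
  {"dx": 0,"dy": -0.1,"dz": -12.1,"rx": 0,"ry": 0,"rz": 0,"jaw": 0},
  {"dx": 0,"dy": -0.1,"dz": -12.1,"rx": 0,"ry": 0,"rz": 0,"jaw": 0},
], newtons=20)

```text
time_s: 4.15
eef_pos: [474.0, -207.1, 28.5]
tcp_rot: [1.0, -0.001, 0.001, 0.0]
contact_force: [-0.2, -0.2, 0.4]
width: 1.004
```

Call:
jog_arm([
  {"dx": 0,"dy": 0,"dz": 0,"rx": 0,"ry": 0,"rz": 0,"jaw": 0.3},
  {"dx": 0,"dy": 0,"dz": 0,"rx": 0,"ry": 0,"rz": 0,"jaw": 0.4},
  {"dx": 0,"dy": 0,"dz": 0,"rx": 0,"ry": 0,"rz": 0,"jaw": 0.6},
  {"dx": 0,"dy": 0,"dz": 0,"rx": 0,"ry": 0,"rz": 0,"jaw": 0.6},
  {"dx": 0,"dy": 0,"dz": 0,"rx": 0,"ry": 0,"rz": 0,"jaw": 0.6},
  {"dx": 0,"dy": 0,"dz": 0,"rx": 0,"ry": 0,"rz": 0,"jaw": 0.6},
  {"dx": 0,"dy": 0,"dz": 0,"rx": 0,"ry": 0,"rz": 0,"jaw": 0.6},
  {"dx": 0,"dy": 0,"dz": 0,"rx": 0,"ry": 0,"rz": 0,"jaw": 0.6},
], newtons=20)

```text
time_s: 4.82
eef_pos: [474.3, -206.9, 29.2]
tcp_rot: [1.0, -0.001, 0.001, 0.001]
contact_force: [-0.9, 0.1, 7.9]
width: 0.528
```

Call:
jog_arm([
  {"dx": 0,"dy": 0,"dz": 1,"rx": 0,"ry": 0,"rz": 0,"jaw": 0.6},
  {"dx": 0,"dy": 0,"dz": 4,"rx": 0,"ry": 0,"rz": 0,"jaw": 0.6},
  {"dx": 0,"dy": 1,"dz": 7,"rx": 0,"ry": 0,"rz": 0,"jaw": 0.6},
  {"dx": 1,"dy": 4,"dz": 9,"rx": 0,"ry": 0,"rz": 0,"jaw": 0.6},
  {"dx": 2,"dy": 8,"dz": 10,"rx": 0,"ry": 0,"rz": 0,"jaw": 0.6},
  {"dx": 4,"dy": 12,"dz": 10,"rx": 0,"ry": 0,"rz": 0,"jaw": 0.6},
  {"dx": 5,"dy": 15,"dz": 10,"rx": 0,"ry": 0,"rz": 0,"jaw": 0.6},
  {"dx": 6,"dy": 18,"dz": 10,"rx": 0,"ry": 0,"rz": 0,"jaw": 0.6},
  {"dx": 7,"dy": 20,"dz": 10,"rx": 0,"ry": 0,"rz": 0,"jaw": 0.6},
  {"dx": 7.4,"dy": 20.8,"dz": 10,"rx": 0,"ry": 0,"rz": 0,"jaw": 0.6},
  {"dx": 7.4,"dy": 20.8,"dz": 10,"rx": 0,"ry": 0,"rz": 0,"jaw": 0.6},
  {"dx": 7.4,"dy": 20.8,"dz": 10,"rx": 0,"ry": 0,"rz": 0,"jaw": 0.6},
])

```text
time_s: 5.82
eef_pos: [546.4, 0.6, 127.4]
tcp_rot: [1.0, -0.001, -0.0, 0.001]
contact_force: [-0.1, -0.3, -0.7]
width: 0.521
```

```bash
python3 - <<'E'
from h import *
s=manip.sense(); print(s['eef_pos'],s['joint_pos'],s['width'],s['contact_force'])
m,p,d=snap('wrist','w2')
for l,z in (('macaron',100),('dessert',0)):
  for r in manip.trace(l,'wrist')[:2]:
    c=max(cv2.findContours(r['mask'].astype(np.uint8),0,1)[0],key=len)[:,0]
    P=np.array([at_z(m,u,v,z,True) for u,v in c]); print(l,r['uv'],r['score'],(P.max(0)+P.min(0))/2,np.ptp(P,axis=0))
for r in manip.mark_of('crown','wrist')[:2]: print(r['uv'],r['score'],at_z(m,*r['uv'],53,True))
m,p,d=snap('scene','s2'); 
m,p,d=snap('top','t2'); 
E
```

```text
[546.42413738   0.60103274 127.37811323] [ 0.20597871  0.35625886 -0.32874768  1.93359425  0.14861979  0.87557394
 -1.77231332] 0.5212176057775688 [-0.13063134 -0.28413886 -0.73057446]
macaron [489.4, 330.2] 0.89 [ 430.76574005 -226.26526655  100.        ] [3.74461515e+01 4.13503209e+01 5.68434189e-14]
dessert [253.1, 172.8] 0.68 [555.7745642   -1.75154067   0.        ] [1.12051163e+02 1.36984969e+02 5.68434189e-14]
[253.6, 208.0] 0.84 [546.12116519  -1.52423941  53.        ]
```

View pics/w2.png

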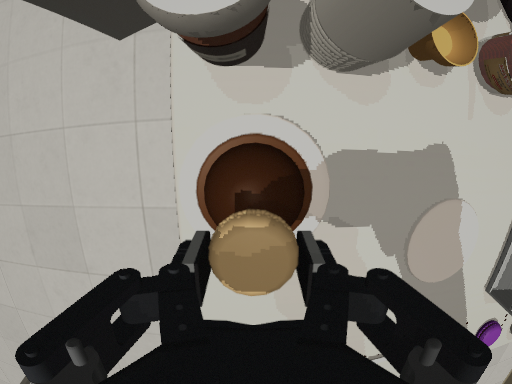

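View pics/s2.png

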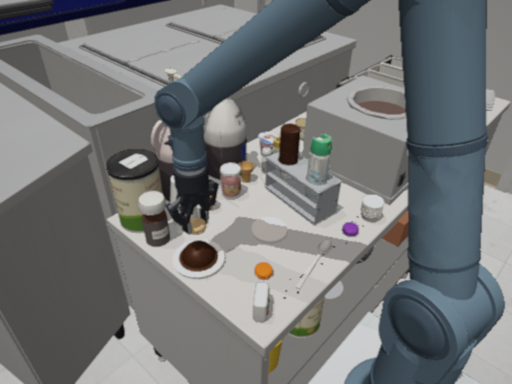

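```bash
cat >> h.py <<'E'
def wpts(m,d,mask):
    R=np.array(m['R']);t=np.array(m['t'])
    v,u=np.nonzero(mask&(d>0)); z=d[v,u]
    x=(u-m['cx'])/m['fx'];y=(v-m['cy'])/m['fy']; r=np.hypot(x,y)+1e-9
    k=np.tan(r)/r
    c=np.stack([x*k*z,y*k*z,z],1)
    return (c-t)@R
E
python3 - <<'E'
from h import *
m,p,d=snap('wrist','w3')
P=wpts(m,d,np.ones(d.shape,bool))
v,u=np.nonzero(d>0)
k=(abs(u-254)<45)&(abs(v-252)<43)
Q=P[k&(P[:,2]>105)&(P[:,2]<140)]
print('mac',len(Q),Q.mean(0),(np.percentile(Q,1,0)),np.percentile(Q,99,0))
T=Q[np.hypot(*(Q[:,:2]-np.median(Q[:,:2],0)).T)<14]
A=np.c_[T[:,:2]-T[:,:2].mean(0),np.ones(len(T))]; print('top plane',np.linalg.lstsq(A,T[:,2],rcond=None)[0])
L=(np.hypot(P[:,0]-548,P[:,1])<80)
D=P[L&(P[:,2]>9)&(P[:,2]<13)];print('plate',len(D),D[:,:2].min(0),D[:,:2].max(0),circ(D[np.hypot(D[:,0]-548,D[:,1])>63]) if len(D) else'')
D=P[L&(P[:,2]>13)&(P[:,2]<60)];print('dome',D[:,:2].min(0),D[:,:2].max(0),D.max(0))
for z in (20,30,40,48): 
  D=P[L&(abs(P[:,2]-z)<1.5)]; print(z,len(D),circ(D))
E
```

```text
mac 6158 [548.87476135  -2.25390921 126.0552523 ] [526.55228995 -24.17822343 113.89850294] [566.01458543  18.52335261 129.01068331]
top plane [-1.92202582e-02 -1.23086359e-03  1.27680987e+02]
plate 5387 [500.27369964 -67.32091856] [611.91882943  64.14823627] [547.39641264  -0.77374783  64.25876054]
dome [511.72791924 -51.13105979] [595.8082101   47.46175672] [595.8082101   47.46175672  55.00051185]
20 129 [546.36385757  -1.74529614  41.08411572]
30 337 [546.3372671   -1.65427349  37.81122087]
40 660 [546.41681488  -1.73085252  30.72716805]
48 851 [546.34011953  -2.04996199  20.10298077]
```

```bash
python3 - <<'E'
from h import *
m,p,d=snap('wrist','w4')
P=wpts(m,d,np.ones(d.shape,bool))
v,u=np.nonzero(d>0)
k=(abs(u-254)<48)&(abs(v-252)<45)
for z in (116,118,120,122,124,126):
    D=P[k&(abs(P[:,2]-z)<1)]; print(z,len(D),circ(D),D[:,:2].min(0),D[:,:2].max(0))
D=P[k&(P[:,2]>126.6)]; print(D.mean(0),D.min(0),D.max(0))
print(manip.sense()['eef_pos'])
E
```

```text
116 141 [541.76607537  -1.52626701  24.18702927] [534.46487859 -25.55816057] [566.87864652  21.26521717]
118 40 [544.77520148  -1.39829247  24.09635401] [536.00681382 -25.36529031] [565.99022761  21.53863514]
120 178 [543.0275371   -1.67228122  23.53343587] [534.22032902 -25.13090177] [566.95147028  21.28910254]
122 321 [543.47980015  -1.56208323  22.70336648] [532.29653843 -24.68349632] [567.25331571  21.25686402]
124 451 [543.76657857  -1.57251556  21.77462338] [523.05922984 -24.62512538] [566.64595197  21.07289434]
126 1274 [544.26577902  -1.55610684  19.32024021] [523.27791113 -24.3357979 ] [565.64430128  21.13088786]
[545.37807682  -1.87442143 127.85374245] [524.42702955 -24.24472608 126.60218669] [565.25513056  21.36336951 138.87739645]
[546.57830897   0.66314067 127.21878857]
```

Call:
jog_arm([
  {"dx": 0.2,"dy": 0,"dz": -2,"rx": 0,"ry": 0,"rz": 0,"jaw": 0.6},
  {"dx": 0.2,"dy": 0,"dz": -4,"rx": 0,"ry": 0,"rz": 0,"jaw": 0.6},
  {"dx": 0.2,"dy": 0,"dz": -4.8,"rx": 0,"ry": 0,"rz": 0,"jaw": 0.6},
  {"dx": 0.2,"dy": 0,"dz": -5,"rx": 0,"ry": 0,"rz": 0,"jaw": 0.6},
  {"dx": 0.2,"dy": 0,"dz": -5,"rx": 0,"ry": 0,"rz": 0,"jaw": 0.6},
  {"dx": 0.2,"dy": 0,"dz": -5,"rx": 0,"ry": 0,"rz": 0,"jaw": 0.6},
])

```text
time_s: 6.72
eef_pos: [549.4, 1.8, 77.9]
tcp_rot: [1.0, -0.001, 0.001, -0.0]
contact_force: [-0.6, 0.2, -0.9]
width: 0.525
```

```bash
python3 - <<'E'
from h import *
m,p,d=snap('wrist','w5')
P=wpts(m,d,np.ones(d.shape,bool))
v,u=np.nonzero(d>0)
k=(abs(u-254)<48)&(abs(v-252)<45)
D=P[k]; zt=np.median(D[:,2]); print('zt',zt)
for dz in (2,4): 
    D=P[k&(abs(P[:,2]-zt+dz)<1)]; print(len(D),circ(D))
s=manip.sense(); print(s['eef_pos'],s['contact_force'],s['width'])
E
```

```text
zt 77.42359337712006
591 [ 5.46875815e+02 -3.14829037e-02  2.11148301e+01]
376 [ 5.46522365e+02 -5.08493391e-03  2.24394422e+01]
[549.73756369   1.82404423  78.26069344] [0.52502336 0.70403755 0.3330386 ] 0.5277220886430699
```

View pics/w5.png

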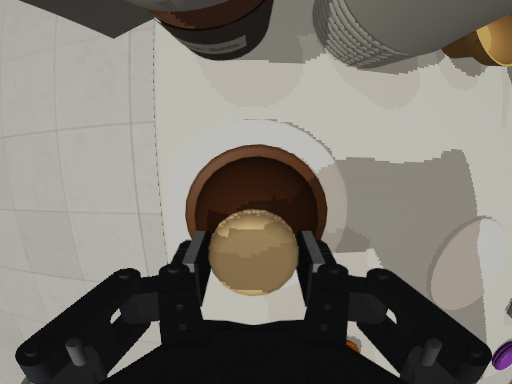

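Call:
jog_arm([
  {"dx": 0,"dy": -0.1,"dz": -0.1,"rx": 0,"ry": 0,"rz": 0,"jaw": 0.6},
  {"dx": 0,"dy": -0.1,"dz": -0.2,"rx": 0,"ry": 0,"rz": 0,"jaw": 0.6},
  {"dx": 0,"dy": -0.1,"dz": -0.25,"rx": 0,"ry": 0,"rz": 0,"jaw": 0.6},
  {"dx": 0,"dy": -0.1,"dz": -0.25,"rx": 0,"ry": 0,"rz": 0,"jaw": 0.6},
  {"dx": 0,"dy": -0.1,"dz": -0.25,"rx": 0,"ry": 0,"rz": 0,"jaw": 0.6},
])

```text
time_s: 7.18
eef_pos: [548.9, 0.8, 74.9]
tcp_rot: [1.0, -0.001, 0.0, -0.0]
contact_force: [0.5, 0.4, -0.1]
width: 0.528
```

```bash
python3 - <<'E'
from h import *
m,p,d=snap('wrist','w6')
P=wpts(m,d,np.ones(d.shape,bool))
v,u=np.nonzero(d>0)
k=(abs(u-254)<48)&(abs(v-252)<45)
D=P[k]; zt=np.median(D[:,2]); print('zt',zt)
for dz in (2,4): 
    D=P[k&(abs(P[:,2]-zt+dz)<1)]; print(len(D),circ(D))
L=(np.hypot(P[:,0]-548,P[:,1])<80)
for z in (11,20,25,30): 
  D=P[L&(abs(P[:,2]-z)<1.5)];
  if z==11: D=D[np.hypot(D[:,0]-547,D[:,1])>62]
  print(z,len(D),circ(D,64.5 if z==11 else None))
s=manip.sense(); print(s['eef_pos'],s['contact_force'],s['width'])
E
```

```text
zt 74.45132507252683
536 [546.41941586  -1.18576434  21.08627916]
404 [545.88989269  -1.07299523  22.45671806]
11 1842 [546.21424002  -0.75622303]
20 213 [545.85172823  -1.7834804   41.42877195]
25 332 [546.14692178  -1.77638611  40.00768238]
30 520 [546.11975585  -1.82275652  38.02222106]
[548.85449123   0.78410624  74.86627715] [-0.21818176  0.24267401  0.72805718] 0.5275073317917648
```

Call:
jog_arm([
  {"dx": 0,"dy": -0.05,"dz": -0.1,"rx": 0,"ry": 0,"rz": 0,"jaw": 0.6},
  {"dx": 0,"dy": -0.05,"dz": -0.1,"rx": 0,"ry": 0,"rz": 0,"jaw": 0.6},
  {"dx": 0,"dy": -0.05,"dz": -0.1,"rx": 0,"ry": 0,"rz": 0,"jaw": 0.6},
])

```text
time_s: 7.48
eef_pos: [549.1, 0.6, 74.2]
tcp_rot: [1.0, -0.001, 0.0, -0.0]
contact_force: [-0.3, 0.7, 4.3]
width: 0.523
```

Call:
jog_arm([
  {"dx": 0,"dy": 0,"dz": -0.1,"rx": 0,"ry": 0,"rz": 0,"jaw": 0.6},
  {"dx": 0,"dy": 0,"dz": -0.1,"rx": 0,"ry": 0,"rz": 0,"jaw": 0.6},
  {"dx": 0,"dy": 0,"dz": -0.1,"rx": 0,"ry": 0,"rz": 0,"jaw": 0.6},
])

```text
time_s: 7.73
eef_pos: [549.1, 0.5, 74.1]
tcp_rot: [1.0, -0.001, 0.0, 0.0]
contact_force: [-2.8, 0.3, 8.6]
width: 0.527
```

Call:
jog_arm([
  {"dx": 0,"dy": 0,"dz": 0.1,"rx": 0,"ry": 0,"rz": 0,"jaw": 0.5},
  {"dx": 0,"dy": 0,"dz": 0.1,"rx": 0,"ry": 0,"rz": 0,"jaw": 0.47},
  {"dx": 0,"dy": 0,"dz": 0.1,"rx": 0,"ry": 0,"rz": 0,"jaw": 0.45},
  {"dx": 0,"dy": 0,"dz": 0.1,"rx": 0,"ry": 0,"rz": 0,"jaw": 0.42},
  {"dx": 0,"dy": 0,"dz": 0.1,"rx": 0,"ry": 0,"rz": 0,"jaw": 0.36},
  {"dx": 0,"dy": 0,"dz": 0.1,"rx": 0,"ry": 0,"rz": 0,"jaw": 0.28},
  {"dx": 0,"dy": 0,"dz": 0.1,"rx": 0,"ry": 0,"rz": 0,"jaw": 0.15},
  {"dx": 0,"dy": 0,"dz": 0.1,"rx": 0,"ry": 0,"rz": 0,"jaw": 0.05},
  {"dx": 0,"dy": 0,"dz": 0.1,"rx": 0,"ry": 0,"rz": 0,"jaw": 0},
])

```text
time_s: 8.48
eef_pos: [548.8, 0.3, 73.7]
tcp_rot: [1.0, -0.001, -0.0, -0.0]
contact_force: [0.1, -0.7, 0.0]
width: 1.002
```

```bash
python3 - <<'E'
from h import *
m,p,d=snap('wrist','w7')
P=wpts(m,d,np.ones(d.shape,bool))
v,u=np.nonzero(d>0)
k=(abs(u-254)<48)&(abs(v-252)<45)
D=P[k]; zt=np.median(D[:,2]); print('zt',zt)
for dz in (2,4): 
    D=P[k&(abs(P[:,2]-zt+dz)<1)]; print(len(D),circ(D))
s=manip.sense(); print(s['time_s'],s['eef_pos'],s['contact_force'],s['width'])
E
```

```text
zt 73.69735410301966
476 [546.98347073  -1.51775781  20.90304036]
336 [546.74222045  -1.54597692  22.0465369 ]
8.5333 [5.48808445e+02 2.28924807e-01 7.37048702e+01] [ 0.14397283 -0.25612054  0.01837694] 0.9966999281619425
```

View pics/w7.png

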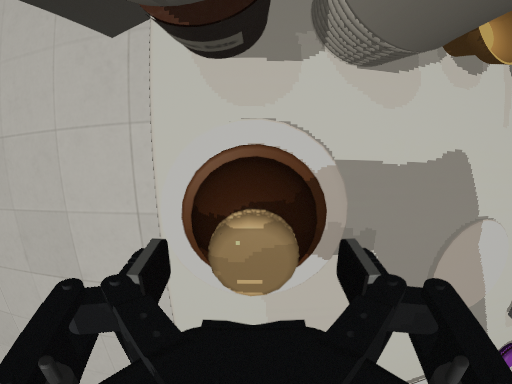

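Call:
jog_arm([
  {"dx": 0,"dy": 0,"dz": 2,"rx": 0,"ry": 0,"rz": 0,"jaw": 0},
  {"dx": 0,"dy": 0,"dz": 5,"rx": 0,"ry": 0,"rz": 0,"jaw": 0},
  {"dx": 0,"dy": 0,"dz": 9,"rx": 0,"ry": 0,"rz": 0,"jaw": 0},
  {"dx": 0,"dy": -1,"dz": 13,"rx": 0,"ry": 0,"rz": -0.05,"jaw": 0},
  {"dx": 0,"dy": -3,"dz": 16.5,"rx": 0,"ry": 0,"rz": -0.1,"jaw": 0},
  {"dx": 0.5,"dy": -6,"dz": 19.5,"rx": 0,"ry": 0,"rz": -0.19,"jaw": 0},
  {"dx": 1,"dy": -9.5,"dz": 22,"rx": 0,"ry": 0,"rz": -0.19,"jaw": 0},
  {"dx": 1,"dy": -13,"dz": 24,"rx": 0,"ry": 0,"rz": -0.19,"jaw": 0},
  {"dx": 1,"dy": -17,"dz": 25,"rx": 0,"ry": 0,"rz": -0.19,"jaw": 0},
  {"dx": 1,"dy": -21,"dz": 25,"rx": 0,"ry": 0,"rz": -0.19,"jaw": 0},
  {"dx": 1.5,"dy": -25,"dz": 25,"rx": 0,"ry": 0,"rz": -0.19,"jaw": 0},
  {"dx": 1.9,"dy": -29,"dz": 25,"rx": 0,"ry": 0,"rz": -0.19,"jaw": 0},
  {"dx": 1.9,"dy": -33,"dz": 25,"rx": 0,"ry": 0,"rz": -0.19,"jaw": 0},
  {"dx": 1.9,"dy": -36,"dz": 25,"rx": 0,"ry": 0,"rz": -0.19,"jaw": 0},
  {"dx": 1.9,"dy": -37.6,"dz": 25,"rx": 0,"ry": 0,"rz": -0.19,"jaw": 0},
  {"dx": 1.9,"dy": -37.6,"dz": 25,"rx": 0,"ry": 0,"rz": -0.19,"jaw": 0},
  {"dx": 1.9,"dy": -37.6,"dz": 25,"rx": 0,"ry": 0,"rz": -0.19,"jaw": 0},
])

```text
time_s: 9.95
eef_pos: [567.6, -375.5, 323.2]
tcp_rot: [0.995, -0.097, -0.0, -0.001]
contact_force: [-0.1, 0.4, -0.1]
width: 1.0
```

```bash
python3 - <<'E'
from h import *
s=manip.sense(); print(s['time_s'],s['eef_pos'],s['tcp_rot'],s['joint_pos'].round(2) if hasattr(s['joint_pos'],'round') else s['joint_pos'])
m,p,d=snap('wrist','w8')
P=wpts(m,d,np.ones(d.shape,bool))
D=P[(np.hypot(P[:,0]-568,P[:,1]+375)<45)&(P[:,2]>215)&(P[:,2]<230)]
print(len(D),D.mean(0),D[:,:2].min(0),D[:,:2].max(0))
D=P[(np.hypot(P[:,0]-450,P[:,1]+350)<45)&(P[:,2]>120)&(P[:,2]<260)]
print('whip',len(D),D.mean(0) if len(D) else '')
m,p,d=snap('scene','s8')
for r in manip.trace('macaron','scene'): 
    P=pts(m,d,r['mask']); print(r['score'],r['uv'],np.median(P,0),P.max(0))
E
```

```text
9.95 [ 567.61824719 -375.52877667  323.19657025] [ 9.95332417e-01 -9.65016403e-02 -3.83242363e-04 -8.15975465e-04] [ 0.6   0.4  -0.11  1.42  0.04  1.33 -1.27]
3747 [ 570.14813362 -380.06826187  222.89818227] [ 539.59019225 -407.72020219] [ 596.54723399 -351.73693461]
whip 3931 [ 470.2011201  -363.1667047   199.58663934]
0.77 [263.8, 272.9] [391.7755707  -71.13935184  19.46136491] [415.50481485 -54.63751025  23.64357628]
0.61 [270.0, 229.3] [ 488.01178657 -203.79861082    6.99959654] [ 537.3815041  -155.43488861   13.32058506]
0.55 [198.1, 239.6] [540.09336454   4.87697547  72.8923927 ] [565.85168003  23.18469817  77.0855621 ]
0.49 [351.0, 229.9] [ 320.9387518  -346.69699522   18.89609989] [ 357.34165598 -330.22525944   24.23779102]
```

View pics/w8.png

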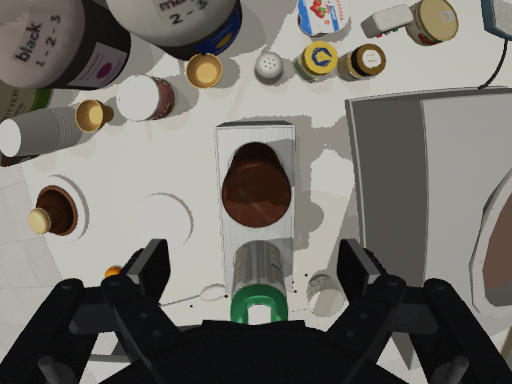

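View pics/s8.png

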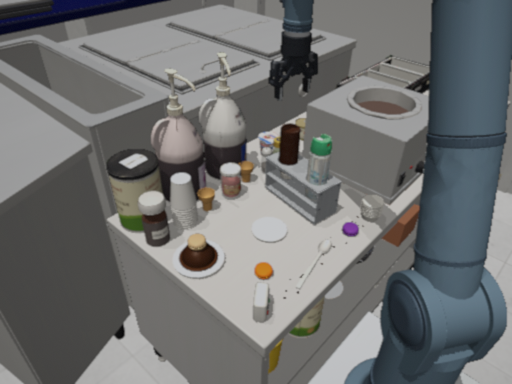

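Call:
jog_arm([
  {"dx": 0.1,"dy": -0.2,"dz": -3,"rx": 0,"ry": 0,"rz": 0,"jaw": 0},
  {"dx": 0.1,"dy": -0.2,"dz": -6.5,"rx": 0,"ry": 0,"rz": 0,"jaw": 0},
  {"dx": 0.1,"dy": -0.2,"dz": -9.5,"rx": 0,"ry": 0,"rz": 0,"jaw": 0},
  {"dx": 0.1,"dy": -0.2,"dz": -12,"rx": 0,"ry": 0,"rz": 0,"jaw": 0},
  {"dx": 0.1,"dy": -0.2,"dz": -14,"rx": 0,"ry": 0,"rz": 0,"jaw": 0},
  {"dx": 0.1,"dy": -0.2,"dz": -14.6,"rx": 0,"ry": 0,"rz": 0,"jaw": 0},
  {"dx": 0.1,"dy": -0.2,"dz": -14.6,"rx": 0,"ry": 0,"rz": 0,"jaw": 0},
], newtons=90)

```text
time_s: 10.68
eef_pos: [568.3, -374.6, 175.5]
tcp_rot: [0.996, -0.094, -0.002, -0.002]
contact_force: [-0.4, -0.3, 0.3]
width: 0.999
```

```bash
python3 - <<'E'
from h import *
s=manip.sense();print(s['joint_pos'],s['contact_force'])
J=[[.384,.044,1.6,-.018,1.161],[.2647,-.2353,1.9975,.078,.891],[.3563,-.3287,1.9336,.1486,.8756],[.4,-.11,1.42,.04,1.33]]
rz=[(649.1,246.9),(514.5,147.3),(546.4,127.4),(681,323.2)]
J.append([s['joint_pos'][i] for i in (1,2,3,4,5)]); e=s['eef_pos']; rz.append((np.hypot(e[0],e[1]),e[2]))
A=[];b=[]
for j,(r,z) in zip(J,rz):
    a,c=j[0],j[0]+j[2]
    A+=[[np.sin(a),np.sin(c),0],[np.cos(a),np.cos(c),1]]; b+=[r,z]
A=np.array(A);q,res,_,_=np.linalg.lstsq(A,np.array(b),rcond=None);print(q,(A@q-b).round(1))
E
```

```text
[ 0.60338924  0.5116231  -0.10864545  1.56903826  0.05915524  1.06911475
 -1.27993653] [-0.39750864 -0.28904428  0.31830778]
[498.67665569 500.6222443  -13.40511342] [-3.8  1.   1.6  1.4  4.2 -3.2 -1.6 -0.8  0.5  1.5]
```

Call:
jog_arm([
  {"dx": 0,"dy": -0.2,"dz": 0.1,"rx": 0,"ry": 0,"rz": 0,"jaw": 0.15},
  {"dx": 0,"dy": -0.2,"dz": 0.1,"rx": 0,"ry": 0,"rz": 0,"jaw": 0.25},
  {"dx": 0,"dy": -0.2,"dz": 0.1,"rx": 0,"ry": 0,"rz": 0,"jaw": 0.3},
  {"dx": 0,"dy": -0.2,"dz": 0.1,"rx": 0,"ry": 0,"rz": 0,"jaw": 0.35},
  {"dx": 0,"dy": -0.2,"dz": 0.1,"rx": 0,"ry": 0,"rz": 0,"jaw": 0.5},
  {"dx": 0,"dy": -0.2,"dz": 0.1,"rx": 0,"ry": 0,"rz": 0,"jaw": 0.5},
  {"dx": 0,"dy": -0.2,"dz": 0.1,"rx": 0,"ry": 0,"rz": 0,"jaw": 0.5},
], newtons=90)

```text
time_s: 11.27
eef_pos: [570.6, -380.0, 181.9]
tcp_rot: [0.995, -0.096, 0.002, 0.001]
contact_force: [0.6, 2.2, 5.7]
width: 0.653
```

Call:
jog_arm([
  {"dx": 0,"dy": 0,"dz": 0.5,"rx": 0,"ry": 0,"rz": 0,"jaw": 0.5},
  {"dx": 0,"dy": 0,"dz": 1.5,"rx": 0,"ry": 0,"rz": 0,"jaw": 0.5},
  {"dx": 0,"dy": 0,"dz": 3,"rx": 0,"ry": 0,"rz": 0,"jaw": 0.5},
  {"dx": 0,"dy": 0,"dz": 5,"rx": 0,"ry": 0,"rz": 0,"jaw": 0.5},
  {"dx": 0,"dy": 0,"dz": 7,"rx": 0,"ry": 0,"rz": 0,"jaw": 0.5},
  {"dx": 0,"dy": 0,"dz": 9,"rx": 0,"ry": 0,"rz": 0,"jaw": 0.5},
  {"dx": 0,"dy": 0,"dz": 11,"rx": 0,"ry": 0,"rz": 0,"jaw": 0.5},
  {"dx": 0,"dy": 0,"dz": 13,"rx": 0,"ry": 0,"rz": 0,"jaw": 0.5},
  {"dx": 0,"dy": 0,"dz": 15,"rx": 0,"ry": 0,"rz": 0,"jaw": 0.5},
  {"dx": 0,"dy": 0,"dz": 17,"rx": 0,"ry": 0,"rz": 0,"jaw": 0.5},
  {"dx": 0,"dy": 0,"dz": 18,"rx": 0,"ry": 0,"rz": 0,"jaw": 0.5},
  {"dx": 0,"dy": 0,"dz": 18,"rx": 0,"ry": 0,"rz": 0,"jaw": 0.5},
  {"dx": 0,"dy": 0,"dz": 18,"rx": 0,"ry": 0,"rz": 0,"jaw": 0.5},
])

```text
time_s: 12.35
eef_pos: [568.6, -379.9, 358.7]
tcp_rot: [0.995, -0.096, 0.0, 0.0]
contact_force: [-0.2, -0.1, -2.3]
width: 0.65
```

```bash
python3 - <<'E'
from h import *
s=manip.sense(); print(s['time_s'],s['eef_pos'],s['contact_force'],s['joint_pos'])
m,p,d=snap('scene','s9')
for l in ('sauce_bottle','macaron'):
  for r in manip.trace(l,'scene'): 
    P=pts(m,d,r['mask']); print(l,r['score'],r['uv'],np.median(P,0),P.min(0),P.max(0))
E
```

```text
12.35 [ 568.57058802 -379.90119407  358.74444831] [-0.20086629 -0.07970069 -2.31613894] [ 0.60517957  0.38779722 -0.10561052  1.36221723  0.04075387  1.39355667
 -1.26307651]
sauce_bottle 0.68 [291.5, 99.9] [ 549.73934655 -361.08466499  323.20844047] [ 535.3356088  -828.52049711  -48.70613932] [ 938.7337824  -347.53346241  401.25306595]
macaron 0.7 [263.2, 269.8] [392.92719795 -71.4214383   19.87028033] [374.28014951 -98.1458715   -2.40398954] [428.25234213 -53.76600889  25.01338883]
macaron 0.7 [349.0, 229.3] [ 318.75848818 -345.33422046   18.68183857] [ 299.4516534  -374.02039735   -5.35910809] [ 344.02546638 -329.88769098   23.52974203]
macaron 0.67 [196.2, 241.4] [541.22637069   5.56006949  72.79459951] [524.43369669 -18.59692562  39.10008452] [578.42180637  23.76063499  77.65597393]
macaron 0.64 [301.0, 187.2] [ 502.77514441 -347.76583524   60.15085738] [ 392.86489418 -544.96084984   -4.04869091] [ 676.4977037  -302.99906382  147.3766438 ]
```

View pics/s9.png

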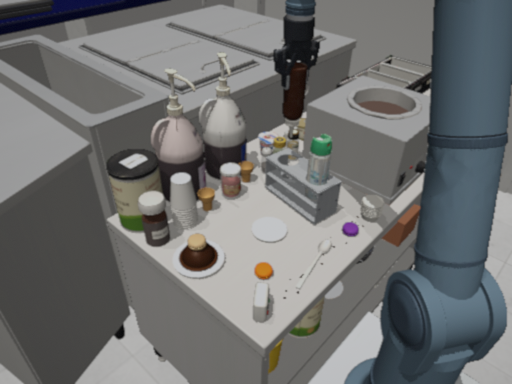

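Call:
jog_arm([
  {"dx": 0,"dy": 1,"dz": 0,"rx": 0.05,"ry": 0,"rz": 0,"jaw": 0.5},
  {"dx": 0,"dy": 2,"dz": 0,"rx": 0.12,"ry": 0,"rz": 0,"jaw": 0.5},
  {"dx": 0,"dy": 4,"dz": 0,"rx": 0.2,"ry": 0,"rz": 0,"jaw": 0.5},
  {"dx": -0.5,"dy": 6,"dz": 0,"rx": 0.28,"ry": 0,"rz": 0,"jaw": 0.5},
  {"dx": -0.5,"dy": 8,"dz": 0,"rx": 0.36,"ry": 0,"rz": 0,"jaw": 0.5},
  {"dx": -1,"dy": 10,"dz": 0,"rx": 0.44,"ry": 0,"rz": 0,"jaw": 0.5},
  {"dx": -1,"dy": 12,"dz": 0,"rx": 0.52,"ry": 0,"rz": 0,"jaw": 0.5},
  {"dx": -1.5,"dy": 14,"dz": 0,"rx": 0.6,"ry": 0,"rz": 0,"jaw": 0.5},
  {"dx": -1.5,"dy": 16,"dz": 0,"rx": 0.68,"ry": 0,"rz": 0,"jaw": 0.5},
  {"dx": -2,"dy": 18,"dz": 0,"rx": 0.75,"ry": 0,"rz": 0,"jaw": 0.5},
  {"dx": -2,"dy": 19.5,"dz": 0,"rx": 0.785,"ry": 0,"rz": 0,"jaw": 0.5},
  {"dx": -2,"dy": 20,"dz": 0,"rx": 0.785,"ry": 0,"rz": 0,"jaw": 0.5},
  {"dx": -2,"dy": 20,"dz": 0,"rx": 0.785,"ry": 0,"rz": 0,"jaw": 0.5},
  {"dx": -2,"dy": 20,"dz": 0,"rx": 0.785,"ry": 0,"rz": 0,"jaw": 0.5},
])

```text
time_s: 13.67
eef_pos: [548.9, -179.9, 358.4]
tcp_rot: [0.92, -0.088, -0.037, -0.38]
contact_force: [-0.5, 0.1, -2.9]
width: 0.65
```

```bash
cat > b.py <<'E'
from h import *
import sys
from scipy.spatial.transform import Rotation as Ro
s=manip.sense(); R=Ro.from_quat(s['tcp_rot']).as_matrix(); e=np.array(s['eef_pos'])
print(s['time_s'],e.round(1),'tool z',R[:,2].round(3),np.round(s['contact_force'],1),np.round(s['joint_pos'],2),s['width'])
print('pred tip',e+164*R[:,2])
for cam in ('scene','top'):
    m,p,d=snap(cam,cam+sys.argv[1])
    for r in manip.mark_of('nozzle_tip',cam)[:2]:
        o,dr=ray(m,*r['uv']); print(cam,'tip',r['score'],np.round(r['uv']))
        t=e+164*R[:,2]; k=np.dot(t-o,dr)/np.dot(dr,dr); print('  nearest on ray to pred',(o+k*dr).round(1))
    for r in manip.trace('sauce_bottle',cam)[:1]:
        P=pts(m,d,r['mask']); P=P[np.linalg.norm(P-(e+60*R[:,2]),axis=1)<180]
        c=P.mean(0); ax=np.linalg.svd(P-c,full_matrices=False)[2][0]; ax*=-np.sign(ax[2]); t=(P-c)@ax
        print(cam,'bottle',r['score'],len(P),'axis',ax.round(3),'low end',P[np.argsort(t)[-5:]].mean(0).round(1))
    for r in manip.trace('macaron',cam):
        P=np.median(pts(m,d,r['mask']),0)
        if P[2]>40: print('mac',P.round(1),r['uv'])
E
python3 b.py a
```

```text
13.6667 [ 548.9 -179.9  358.4] tool z [-0.     0.706 -0.709] [-0.5  0.1 -2.9] [ 0.75  0.43 -0.25  1.49 -0.56  1.65 -1.18] 0.6499736019675003
pred tip [548.89315664 -64.18684838 242.22541616]
scene tip 0.72 [210. 169.]
  nearest on ray to pred [552.7 -63.3 245.6]
scene bottle 0.62 1678 axis [ 0.079  0.685 -0.724] low end [545.2 -64.4 247.5]
mac [540.8   5.   73. ] [196.0, 240.0]
top tip 0.73 [191. 155.]
  nearest on ray to pred [551.6 -59.3 243.9]
top bottle 0.62 1596 axis [ 0.072  0.766 -0.639] low end [546.3 -72.  261.5]
mac [ 5.462e+02 -3.000e-01  7.460e+01] [177.7, 175.7]
```

View pics/scenea.png

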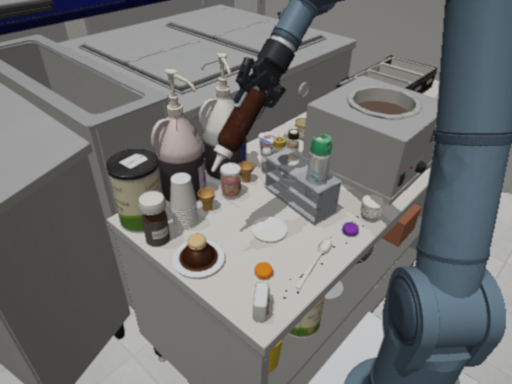

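View pics/topa.png

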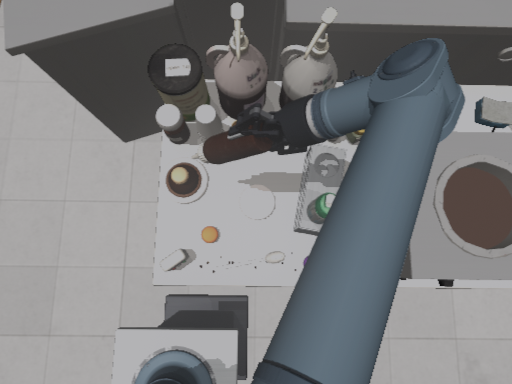

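Call:
jog_arm([
  {"dx": -0.2,"dy": 1,"dz": -1,"rx": 0,"ry": 0,"rz": 0,"jaw": 0.5},
  {"dx": -0.2,"dy": 3,"dz": -2.5,"rx": 0,"ry": 0,"rz": 0,"jaw": 0.5},
  {"dx": -0.2,"dy": 5,"dz": -4.5,"rx": 0,"ry": 0,"rz": 0,"jaw": 0.5},
  {"dx": -0.2,"dy": 6,"dz": -6.5,"rx": 0,"ry": 0,"rz": 0,"jaw": 0.5},
  {"dx": -0.2,"dy": 6.4,"dz": -8.5,"rx": 0,"ry": 0,"rz": 0,"jaw": 0.5},
  {"dx": -0.2,"dy": 6.4,"dz": -10,"rx": 0,"ry": 0,"rz": 0,"jaw": 0.5},
  {"dx": -0.2,"dy": 6.4,"dz": -10.6,"rx": 0,"ry": 0,"rz": 0,"jaw": 0.5},
  {"dx": -0.2,"dy": 6.4,"dz": -10.6,"rx": 0,"ry": 0,"rz": 0,"jaw": 0.5},
  {"dx": -0.2,"dy": 6.4,"dz": -10.6,"rx": 0,"ry": 0,"rz": 0,"jaw": 0.5},
  {"dx": -0.2,"dy": 6.4,"dz": -10.6,"rx": 0,"ry": 0,"rz": 0,"jaw": 0.5},
])

```text
time_s: 14.9
eef_pos: [547.8, -116.9, 254.0]
tcp_rot: [0.92, -0.089, -0.035, -0.38]
contact_force: [0.2, -0.1, -2.2]
width: 0.653
```

```bash
python3 b.py b
```

```text
14.9 [ 547.8 -116.9  254. ] tool z [ 0.003  0.706 -0.708] [ 0.2 -0.1 -2.2] [ 0.7   0.46 -0.28  1.68 -0.58  1.41 -1.12] 0.6525358553252754
pred tip [548.20074199  -1.10121674 137.91096828]
scene tip 0.75 [196. 219.]
  nearest on ray to pred [545.   -3.7 136.8]
scene tip 0.17 [234. 143.]
  nearest on ray to pred [ 542.6 -132.2  286.9]
scene bottle 0.81 1619 axis [ 0.082  0.692 -0.717] low end [544.1  -1.4 143.3]
mac [540.4   5.4  72.8] [198.2, 241.8]
top tip 0.61 [171. 166.]
  nearest on ray to pred [554.3   6.6 141.3]
top tip 0.47 [178. 176.]
  nearest on ray to pred [530.6 -11.1 131.8]
top bottle 0.69 1097 axis [ 0.071  0.762 -0.643] low end [544.2  -0.8 147.1]
mac [541.2   2.2  74.9] [175.6, 176.5]
```

View pics/sceneb.png

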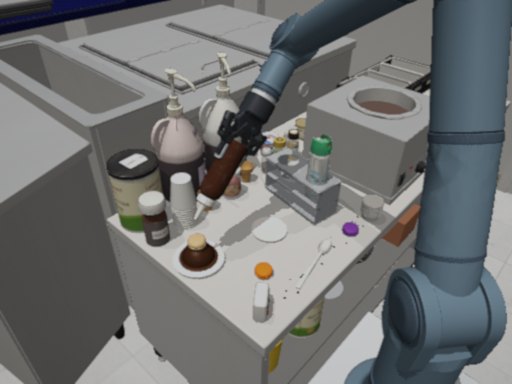

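View pics/topb.png

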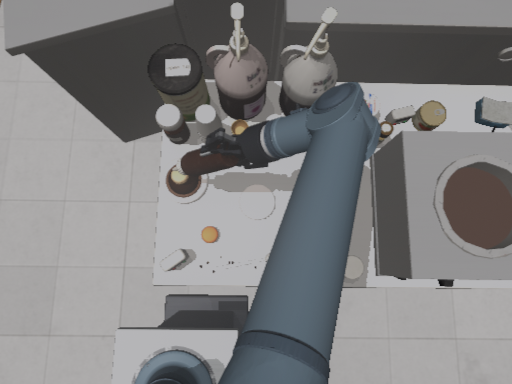

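Call:
jog_arm([
  {"dx": 0,"dy": 0.2,"dz": 0,"rx": 0,"ry": 0,"rz": 0,"jaw": 0.5},
  {"dx": 0,"dy": 0.2,"dz": 0,"rx": 0,"ry": 0,"rz": 0,"jaw": 0.5},
  {"dx": 0,"dy": 0.2,"dz": 0,"rx": 0,"ry": 0,"rz": 0,"jaw": 0.5},
  {"dx": 0,"dy": 0.2,"dz": 0,"rx": 0,"ry": 0,"rz": 0,"jaw": 0.5},
  {"dx": 0,"dy": 0.2,"dz": 0,"rx": 0,"ry": 0,"rz": 0,"jaw": 0.5},
  {"dx": 0,"dy": 0.2,"dz": 0,"rx": 0,"ry": 0,"rz": 0,"jaw": 0.5},
])

```text
time_s: 15.8
eef_pos: [546.8, -113.8, 252.7]
tcp_rot: [0.92, -0.089, -0.037, -0.381]
contact_force: [0.4, 0.4, -2.3]
width: 0.657
```

```bash
python3 b.py c; python3 -c "
from rig import manip
import numpy as np
print(np.round(manip.sense()['qvel'],3)); print(manip.finish_job())"
```

```text
15.8 [ 546.8 -113.8  252.7] tool z [ 0.     0.707 -0.707] [ 0.4  0.4 -2.3] [ 0.7   0.46 -0.28  1.69 -0.58  1.41 -1.12] 0.6567621075313358
pred tip [546.81222568   2.12566264 136.73119076]
scene tip 0.74 [232. 195.]
  nearest on ray to pred [508.  -85.5 179.5]
scene tip 0.7 [194. 219.]
  nearest on ray to pred [5.462e+02 2.000e-01 1.375e+02]
scene bottle 0.6 1564 axis [ 0.082  0.694 -0.715] low end [542.3   0.  145.3]
mac [539.3   5.6  72.8] [198.7, 239.9]
top tip 0.97 [170. 168.]
  nearest on ray to pred [549.1   8.4 138.8]
top bottle 0.96 1091 axis [ 0.078  0.744 -0.663] low end [548.6  -8.3  84. ]
mac [539.1   2.2  74.7] [176.3, 177.9]
[-0.     0.    -0.001  0.    -0.002  0.    -0.001]
the job is handed in; nothing more can be done
None
```

I set the macaron on the crown of the dome, drew the bottle out of its well, slanted it to 45° and handed the job in at about 16 s. The gripper was still holding the bottle, with the nozzle over the macaron. No verdict is reported.

- **Macaron:** after release the wrist camera put it within about 1 mm of the dome's centre. Its top was at 73.7 mm, where 75 mm was expected, which is within the calibration error. I measured its tilt only before lowering it, at 0.02 rad. Later scene and top pictures still show it on the crown. The top camera had the macaron's top at 74.7 mm. By then both cameras' median points for it lay about 8 mm off in x. I put that down to the bottle hiding part of it and the oblique view, and did not check further.
- **Bottle:** tilted 45° in the gripper, at rest, with joint speeds of 0.002 rad/s or less. I predicted the nozzle tip at about (547, 2, 137) mm from the tool pose. That is within about 3 mm of the macaron's centre and about 62 mm above its top.
- **Nozzle checks:** the scene network's second-best answer agreed with that prediction to about 2 mm, and the top network to about 7 mm. The scene network's best-scored answer was a false hit far from the tip. One top-camera depth estimate of the bottle's low end also disagreed, reading 84 mm high, because it mixed in the macaron and dome.
- **Bystanders:** the pictures show no sign of the plate, spray can, cups or jar having moved, and I did not measure them. The largest external force in the readings at the end of each move was about 9 N, when the macaron touched the crown.

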